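# Lid the topping crock, lock the inner lid and lift off the outer one

### The arm

A 6-joint arm with a two-finger parallel gripper is mounted at the origin on the work surface. World frame = base frame: x ahead of the robot, y to its left, z up, the work surface at z = 0. Lengths are in m, angles in rad, forces in N, time in s.
With the tool pointing down it reaches from about 0.35 to 0.975 m from the base axis. Payload 4.9 kg.
Tool frame: the origin (TCP) lies between the finger pads; the fingertips stand 19 mm ahead of it and the grasp point (between the pads) is the TCP; z points along the fingers, y is the line along which they close (so a half turn about z gives the same grasp; the last joint's range is limited). The gripper opens to 85 mm and grips with 20 to 120 N. Pads are 22 mm wide; open, the fingers measure 114 mm over their backs; the gripper's body (76 mm by 85 mm) begins 54 mm behind the grasp point. The pads swing forward as they close: fully open they stand 13 mm farther back than shut.
Start: joints at [-1.317, 0.053, 1.613, -0, 1.476, -0.119], TCP at [0.228, -0.582, 0.221] pointing down, gripper open.
Joint ranges: [-3.01, 3.01], [-1.01, 2.22], [0.06, 2.58], [-1.02, 4.17], [0.09, 2.62], [-3.14, 3.14]. Speed limits (rad/s): [2.57, 2.57, 3.14, 3.14, 3.14, 3.14].

### API

Orientations are given as a rotation vector (axis times angle).
In Python, from station import ctrl gives the robot as it stands. The module is installed in compiled form; this text tells all that it offers.
- The arm moves only by the tool servo_tool, never from a script. Its argument "increments" is a list that holds one entry, the list of rows, each a list of 5 numbers: the finger opening in cm, from 0 to 8.54, then the shift along the tool's x, y, z in cm, then the turn about the tool's z in degrees. A call has 1 to 5 rows; each row is the pose to reach, as a shift and turn from the pose commanded when the call began, along the tool's axes at that moment; what a row does not reach only later rows make up. A row lasts 1/10 s, in which the tool goes at most 50 mm and 8.59 degrees, less where a joint would pass 70% of its speed; a pose out of reach is approached as far as the arm can. A call with a gripper value outside its range is refused whole. The fingers move at their own pace and stop on an object; "newtons" is the grip in N (left out, the last holds). Time passes only in rows, so rows that repeat a pose let the fingers close. It gives the time, the measured TCP pose, the force, the opening and the grip force at its end, in the units of the state.
- ctrl.get_obs(): the state, without advancing time (a new reading comes with each control period).
- ctrl.get_image(name): name is "scene" or "top"; returns a dict with "img" (384x512x3 uint8, red, green, blue), "fx", "fy", "cx", "cy" (pixels), "k1" (the pictures are not rectified: a ray, as slopes to the right and down, at radius r is drawn at 1 + k1 r^2 times it, then the intrinsics apply), "rvec" (rotation vector, rad) and "tvec" (3), from world to camera coordinates, as OpenCV has them. Camera axes: x right, y down, z forward; pixel columns grow to the right and rows downward; lengths in m; the calibration is good to about 2 mm. A picture is of the moment at which its call begins. There is no depth.
- ctrl.finish_job(): hands the job in; it is judged then, once.
The state is a dict: "t": time; "q": joint angles; "dq": joint speeds; "effort": joint torques, N m; "tool_pos": TCP position; "tool_rot": TCP orientation; "contact_force": force on the tool from outside, world axes, zero at the start; "wrist_torque": the same for the moment, N m; "opening": finger opening in m; "grip_force": force on a finger pad.
Only numpy, scipy, OpenCV 4.12 (cv2) and the standard library are available. Lean on these libraries where they do the work, as an engineer would, in place of code of your own. Each camera call takes 0.05 s, during which the arm holds its last target. There are 200 camera calls.

### The job

Pull the crock's red catch knob fully out, then lift the two nested lids together by the inner lid's blue stem from the orange board and lower them gently, without dropping them, onto the crock until the inner lid sits flat on the rim. With both lids on, push the red knob fully home over the inner lid's edge, then lift the pale outer lid alone by its collar, about 15 cm up, leaving the inner lid seated, and finish while holding the outer lid level and still in the air. Do not shift or tip the spreader, shaker or snap-lid box.

Things in the scene. Friction and masses are not known exactly. Their poses are not given: they have to be found in the camera images.
- well: Round open aluminium crock fixed to the table: 140 mm outside diameter, 130 mm mouth, 70 mm high. Origin: centre of its underside, z up, rim at z = 70. On its own -x side (within 17 degrees of facing the robot) stands a dark catch bracket, 40 mm wide, 84 to 106 mm from the axis, 91 mm high.
- slide (a joint): Slide catch. 0 = home: tongue 12 mm over the edge of a seated inner lid, 3 mm above it. 0.028 m = fully out, clear of the lid. Positive = outward along the crock's -x. Spring detent: about 6 N to pass the middle either way, then it snaps to that end and stays. Starts home.
- catch_knob (a point): Centre of the red catch knob, a round knob 26 mm in diameter and 22 mm long with its axis along the slide, 138 mm from the crock's axis when home, 81.5 mm above the table; free space on both its sides, above and below. Site axes are the crock's (pull along -x, push along +x).
- inner_lid: Blue inner lid, loose, about 0.16 kg, starts on the board. Origin: centre of its underside, z up. Plug 120 mm dia (chamfered foot) z 0 to 10 mm; flange 152 mm dia z 10 to 16; boss 30 mm dia to z 22; round upright stem 18 mm dia to z 76. Seated on the crock: plug in the mouth (5 mm play all round), flange on the rim, origin 60 mm above the table.
- stem_top (a point): Top centre of the inner lid's blue stem. The top 28 mm of the stem stand free above the outer lid's collar while the lids are nested; lifted by the stem, the inner lid carries the outer one with it.
- outer_lid: Pale aqua outer lid, loose, about 0.11 kg: disc 112 mm dia, 6 mm thick, with an upright round collar in its centre, 46 mm outside dia, 34 mm bore, z 6 to 32 mm. Origin: centre of its underside, z up. It rests on the inner lid's flange (16 mm above that lid's origin), centred on the boss with 2 mm play, the blue stem standing up through the collar.
- collar_top (a point): Centre of the upper end of the outer lid's collar, 32 mm above that lid's underside.
- board: Orange cutting board fixed to the table, 280 x 220 x 12 mm; origin: centre of its underside, its top at z = 12 mm. The lids and the spreader start on it.
- shaker: Bystander: small amber jar with steel cap, 40 mm in diameter, 75 mm tall, standing between crock and board; origin: centre of its underside.
- snap_box: Bystander: closed food box with blue lid, 96 x 78 x 53 mm, beyond the shaker; origin: centre of its underside.
- spreader: Bystander: flat spreading knife with dark wooden handle and steel blade, 155 mm long, 22 mm wide, 12 mm high, lying across the far end of the board; origin near its middle, at its underside.
Things that resemble listed ones, but are neither listed nor needed, are in the scene too. Of the things like the outer_lid, leave any that is black or purple; of the rest the smaller one is meant.

How it is judged:
By the outcome, as a careful person would: the job done as asked, in the order asked, and still so for the second after the job is handed in, while the arm keeps its last pose, push and grip.
It also fails if it takes over 69 s, if anything falls off the work surface, if the arm or the gripper's body presses on something with over 40 N, if the wrist force passes 120 N, or if a joint passes its speed limit or range.

## Working session

There is one attempt and no reset: what is moved stays moved. The work goes in short steps, Python scripts to look and compute and a tool call to move; the robot and the scene stay as the last step left them, time stands still between calls to the robot, and variables do not carry over. Pictures are saved under pics/ and viewed, at most 10 in all, crops included, and the job is handed in when it is done.

Besides the shell and the picture viewer there is one more tool, called after "Request:" by a JSON object that holds its "name" and its "arguments". servo_tool: Moves the arm, as the interface text tells. Its arguments: {"type":"object","properties":{"increments":{"type":"array"},"newtons":{"type":"number"}},"required":["increments"]}

```bash
mkdir -p pics
cat > h.py <<'E'
import numpy as np, cv2
from scipy.spatial.transform import Rotation as R
from station import ctrl
def cam(n):
    return ctrl.get_image(n)
def ray(c,u,v):
    x,y=(u-c["cx"])/c["fx"],(v-c["cy"])/c["fy"]
    k=c["k1"]; X,Y=x,y
    for _ in range(30):
        s=1+k*(X*X+Y*Y); X,Y=x/s,y/s
    r=R.from_rotvec(c["rvec"]).as_matrix(); o=-r.T@np.array(c["tvec"])
    return o, r.T@np.array([X,Y,1.])
def at(c,u,v,z):
    o,d=ray(c,u,v); return o+d*(z-o[2])/d[2]
def proj(c,P):
    r=R.from_rotvec(c["rvec"]).as_matrix(); p=r@np.array(P)+np.array(c["tvec"])
    X,Y=p[0]/p[2],p[1]/p[2]; s=1+c["k1"]*(X*X+Y*Y)
    return np.array([c["fx"]*X*s+c["cx"],c["fy"]*Y*s+c["cy"]])
def save(c,name,box=None,f=1):
    im=c["img"]
    if box: im=im[box[1]:box[3],box[0]:box[2]]
    im=cv2.resize(im,None,fx=f,fy=f,interpolation=cv2.INTER_CUBIC)
    cv2.imwrite("pics/"+name,im[:,:,::-1])
E
python3 - <<'E'
from h import *
import pickle
ims=[]
for n in("scene","top"):
    c=cam(n); pickle.dump(c,open(n+".pkl","wb")); save(c,n+"0.png",f=1.5)
    print(n,c["fx"],c["k1"],ray(c,c["cx"],c["cy"]))
o=ctrl.get_obs();print(o["t"],o["tool_pos"],R.from_rotvec(o["tool_rot"]).as_matrix().round(3),o["opening"])
E
```

```text
scene 348.12498592470166 -0.00838271814366784 (array([1.18044761, 0.28306019, 0.78652916]), array([-0.5990099 , -0.35870829, -0.71590189]))
top 365.3181998180592 -0.08526098268085357 (array([ 0.51827841, -0.06805023,  0.97311673]), array([ 0.04691526,  0.01335849, -0.99880955]))
0.1 [ 0.22747194 -0.58150616  0.21938007] [[ 0.931  0.364 -0.   ]
 [ 0.364 -0.931  0.002]
 [ 0.    -0.002 -1.   ]] 0.0852228739061587
```

View pics/scene0.png

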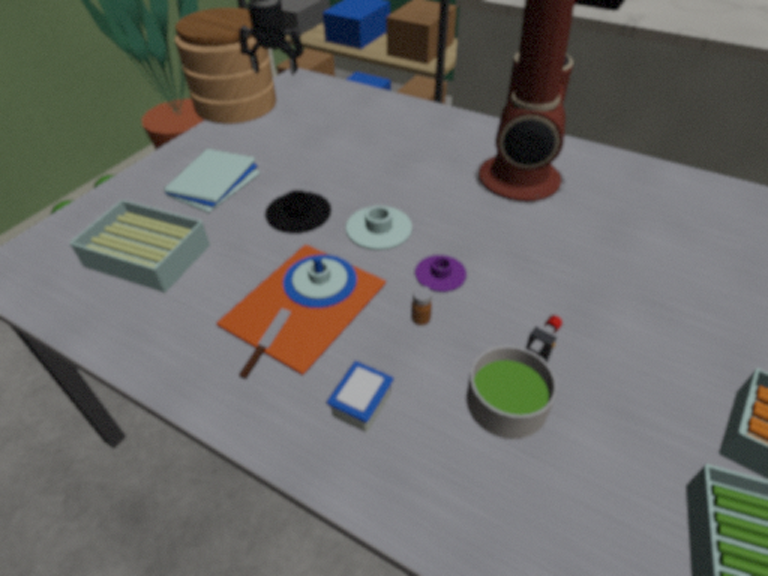

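View pics/top0.png

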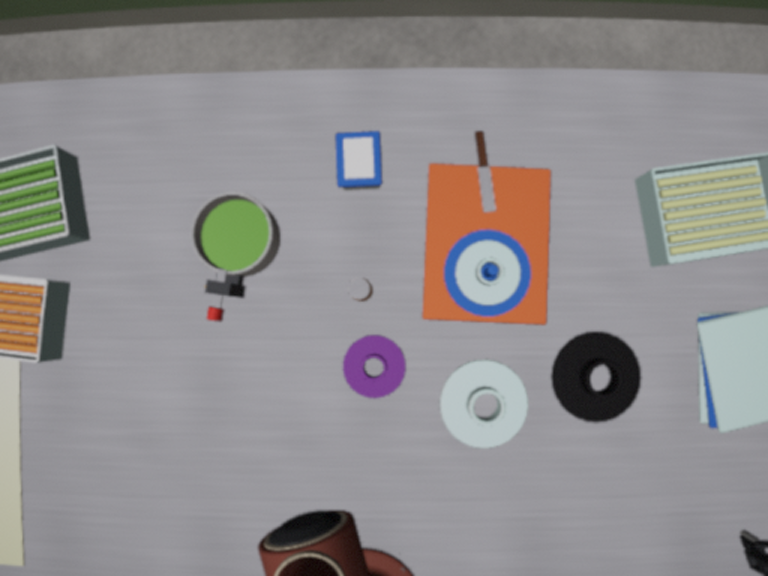

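Top view (1.5x px): the crock is at (235,233) with its red knob at (215,314). The nested lids on the board are at (490,271). The lookalikes are a larger pale lid at (484,403), a purple one at (374,366) and a black one at (596,376). The lid meant is the pale one at (490,271): it isn't black or purple, it's the smaller of the two pale ones, and it sits on the blue lid. I'll confirm in a crop and measure.

Run:
```python
from h import *
import pickle
from scipy.optimize import least_squares
T=pickle.load(open("top.pkl","rb"));S=pickle.load(open("scene.pkl","rb"))
def seg(c,lo,hi,box):
    h=cv2.cvtColor(c["img"],cv2.COLOR_RGB2HSV); m=cv2.inRange(h,lo,hi); k=np.zeros_like(m);k[box[1]:box[3],box[0]:box[2]]=1
    return m*k
def tri(p):
    A=[];b=[]
    for c,(u,v) in p:
        o,d=ray(c,u,v);d/=np.linalg.norm(d);M=np.eye(3)-np.outer(d,d);A.append(M);b.append(M@o)
    A=np.vstack(A);b=np.hstack(b);x=np.linalg.lstsq(A,b,rcond=None)[0];return x,np.linalg.norm(A@x-b)
def cen(m): y,x=np.nonzero(m);return x.mean(),y.mean(),len(x)
kt=cen(seg(T,(0,150,80),(8,255,255),(130,195,165,225))); 
ms=seg(S,(0,150,80),(8,255,255),(355,200,385,225)); ks=cen(ms)
print("knob",kt,ks,tri([(T,kt[:2]),(S,ks[:2])]))
# blue: lid flange ring, stem
b=seg(T,(100,150,60),(125,255,255),(280,140,370,220))
n,l,st,ce=cv2.connectedComponentsWithStats(b)
for i in range(1,n):
    if st[i,4]>8:
        cs,_=cv2.findContours((l==i).astype(np.uint8),cv2.RETR_EXTERNAL,cv2.CHAIN_APPROX_NONE)
        p=max(cs,key=len)[:,0]; print(st[i],ce[i])
        if st[i,4]>200:
            P=np.array([at(T,u,v,.028) for u,v in p])
            r=least_squares(lambda q:np.hypot(P[:,0]-q[0],P[:,1]-q[1])-q[2],[.5,-.1,.07],loss="soft_l1",f_scale=.002).x;print("flange",r)
        else: print("stem top",at(T,*ce[i],.088))
# pale disc & big pale
for nm,box,z in(("nested",(290,150,360,210),.034),("big",(285,230,360,305),.006)):
    m=seg(T,(70,8,150),(100,70,255),box); y,x=np.nonzero(m); (u,v),rr=cv2.minEnclosingCircle(np.c_[x,y].astype(np.float32)); print(nm,at(T,u,v,z),at(T,u+rr,v,z)-at(T,u,v,z))
# green disc
g=seg(T,(35,100,60),(60,255,255),(125,120,190,190)); print("green",cen(g))
for z in(.03,.04,.05,.07):print(z,at(T,*cen(g)[:2],z))
a=T["img"][115:225,115:205];d=T["img"][140:220,280:370]
f=lambda i:cv2.resize(i,(390,476 if i is a else 347),interpolation=cv2.INTER_CUBIC)
o=np.zeros((476,780,3),np.uint8);o[:,:390]=f(a);o[:347,390:]=f(d);cv2.imwrite("pics/crop1.png",o[:,:,::-1])
```

```text
knob (np.float64(142.70689655172413), np.float64(208.81034482758622), 58) (np.float64(369.7), np.float64(214.05), 40) (array([0.52152579, 0.23895624, 0.08551621]), np.float64(0.0007043029054283858))
[297 154  56  56 802] [323.7319202  182.32418953]
flange [ 0.59040193 -0.21702327  0.07103213]
[322 176  10  10  80] [326.1375 180.5875]
stem top [ 0.58818353 -0.21150832  0.088     ]
nested [ 0.59045846 -0.21705567  0.034     ] [-0.00027643 -0.05405985  0.        ]
big [ 0.36220489 -0.2120976   0.006     ] [-0.00082124 -0.07909818  0.        ]
green (np.float64(155.7438574938575), np.float64(156.04914004914005), 1628)
0.03 [0.66039112 0.22425689 0.03      ]
0.04 [0.65888428 0.22115751 0.04      ]
0.05 [0.65737744 0.21805814 0.05      ]
0.07 [0.65436375 0.21185939 0.07      ]
```

View pics/crop1.png

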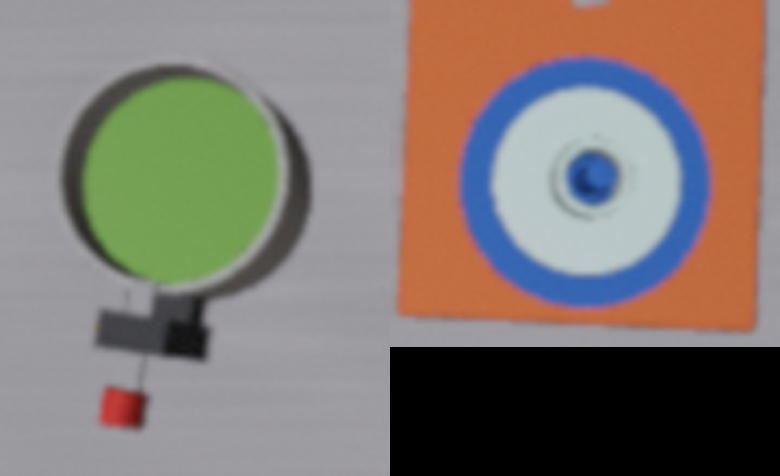

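Confirmed: the nested pale lid has a radius of about 54–56 mm and the other pale one 79 mm. Next I check the crock estimate with an overlay.

Run:
```python
from h import *
import pickle
T=pickle.load(open("top.pkl","rb"));S=pickle.load(open("scene.pkl","rb"))
C=np.array([.6545,.212]);a=np.arctan2(.239-.212,.5215-.6545);e=np.array([np.cos(a),np.sin(a)])
print(180-np.degrees(a)); t=np.linspace(0,2*np.pi,90)
outs=[]
for c,b in((T,(115,115,205,225)),(S,(300,195,390,305))):
    f=4.3; im=cv2.resize(c["img"][b[1]:b[3],b[0]:b[2]],None,fx=f,fy=f,interpolation=cv2.INTER_CUBIC)
    def d(P,col):
        u=(proj(c,P)-b[:2]+.5)*f; cv2.circle(im,(int(u[0]),int(u[1])),1,col,-1)
    for x in t:
        v=np.array([np.cos(x),np.sin(x)])
        d([*(C+.07*v),.07],(255,0,255)); d([*(C+.065*v),.07],(255,255,0)); d([*(C+.07*v),0],(0,255,255))
    n=np.array([-e[1],e[0]])
    for r in(.084,.106):
        for w in np.linspace(-.02,.02,9): d([*(C+r*e+w*n),.091],(255,255,0))
    for r in(.127,.149):
        for x in t[::4]: d([*(C+r*e+.013*np.cos(x)*n),.0815+.013*np.sin(x)],(0,255,255))
    outs.append(im)
cv2.imwrite("pics/ov.png",np.hstack(outs)[:,:,::-1])
```

```text
11.475526751423047
```

View pics/ov.png

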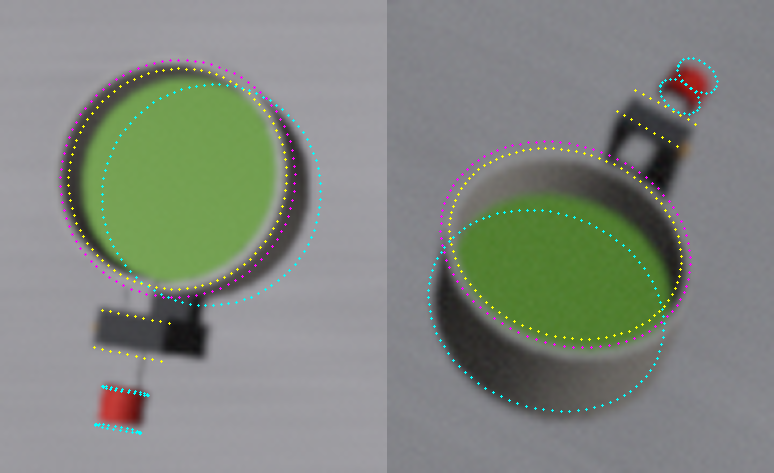

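The overlay shows the crock needs a shift of about +2.5 mm in x. That puts the crock at (0.657, 0.212) with the slide 11.5° off -x and the knob at (0.522, 0.2395), which is 138 mm from the axis as specified. Now I move over the knob.

Request:
{"name": "servo_tool", "arguments": {"increments": [[[8.5,3,-3.4,0,0],[8.5,6,-6.8,0,0],[8.5,9,-10.2,0,0],[8.5,12,-13.6,0,0],[8.5,15,-17,0,0]]]}}

```text
t: 0.6
tool_pos: [0.3055, -0.3671, 0.2198]
tool_rot: [-3.086, -0.581, 0.0]
contact_force: [0.6, -0.3, 0.4]
opening: 0.0845
grip_force: 0.0
```

Request:
{"name": "servo_tool", "arguments": {"increments": [[[8.5,3,-3.4,0,0],[8.5,6,-6.8,0,0],[8.5,9,-10.2,0,0],[8.5,12,-13.6,0,0],[8.5,15,-17,0,0]]]}}

```text
t: 1.1
tool_pos: [0.3832, -0.1543, 0.2202]
tool_rot: [3.087, 0.581, 0.0]
contact_force: [0.8, -0.8, 0.4]
opening: 0.0853
grip_force: 0.0
```

Request:
{"name": "servo_tool", "arguments": {"increments": [[[8.5,3,-3.4,0,0],[8.5,6,-6.8,0,0],[8.5,9,-10.2,0,0],[8.5,12,-13.6,0,0],[8.5,15,-17,0,0]]]}}

```text
t: 1.6
tool_pos: [0.461, 0.0588, 0.2203]
tool_rot: [3.087, 0.583, 0.0]
contact_force: [1.8, 0.0, 0.7]
opening: 0.085
grip_force: 0.0
```

Request:
{"name": "servo_tool", "arguments": {"increments": [[[8.5,3,-3.4,0,8],[8.5,6,-6.8,0,16],[8.5,9,-10.2,0,24],[8.5,12.3,-14.7,0,32],[8.5,12.3,-14.7,0,33]]]}}

```text
t: 2.1
tool_pos: [0.522, 0.2425, 0.2195]
tool_rot: [-3.125, 0.316, 0.002]
contact_force: [-1.2, -0.7, 0.7]
opening: 0.0852
grip_force: 0.0
```

```bash
cat >> h.py <<'E'
def to(x,y,z,yaw=None):
    o=ctrl.get_obs(); M=R.from_rotvec(o["tool_rot"]).as_matrix()
    print("t",round(o["t"],2),"pos",np.round(o["tool_pos"],4),"yaw",np.degrees(np.arctan2(M[1,0],M[0,0])).round(2),"q",np.round(o["q"],2),"F",np.round(o["contact_force"],1),"open",round(o["opening"],4),"g",round(o["grip_force"],1))
    print("shift cm",(M.T@(np.array([x,y,z])-o["tool_pos"])*100).round(2),"tilt",M[:,2].round(3))
E
python3 -c "
from h import *
to(.522,.2395,.0815)"
```

```text
t 2.1 pos [0.522  0.2425 0.2195] yaw -11.56 q [ 0.3  -0.06  1.73  0.    1.48  2.08] F [-1.2 -0.7  0.7] open 0.0852 g 0.0
shift cm [ 0.08  0.3  13.8 ] tilt [-0.001  0.001 -1.   ]
```

Request:
{"name": "servo_tool", "arguments": {"increments": [[[8.5,0.1,0.3,4,0],[8.5,0.1,0.3,8,0],[8.5,0.1,0.3,11,0],[8.5,0.1,0.3,13,0],[8.5,0.1,0.3,13.8,0]]]}}

```text
t: 2.6
tool_pos: [0.52, 0.2347, 0.0789]
tool_rot: [3.123, -0.318, -0.009]
contact_force: [-0.9, -0.3, 0.2]
opening: 0.0845
grip_force: 0.0
```

Request:
{"name": "servo_tool", "arguments": {"increments": [[[3.5,0,0,0,0],[3.5,0,0,0,0],[3.5,0,0,0,0],[3.5,0,0,0,0],[3.5,0,0,0,0]]], "newtons": 40}}

```text
t: 3.1
tool_pos: [0.523, 0.2356, 0.0836]
tool_rot: [-3.125, 0.319, -0.003]
contact_force: [0.1, -0.4, 0.0]
opening: 0.035
grip_force: 0.0
```

```bash
python3 -c "
from h import *
to(.522,.2395,.0815)
c=cam('scene');b=(300,170,420,260);save(c,'k1.png',b,5)"
```

```text
t 3.1 pos [0.523  0.2356 0.0836] yaw -11.64 q [0.29 0.05 1.85 0.   1.24 2.07] F [ 0.1 -0.4  0. ] open 0.035 g 0.0
shift cm [-0.18 -0.37  0.21] tilt [ 0.002  0.001 -1.   ]
```

View pics/k1.png

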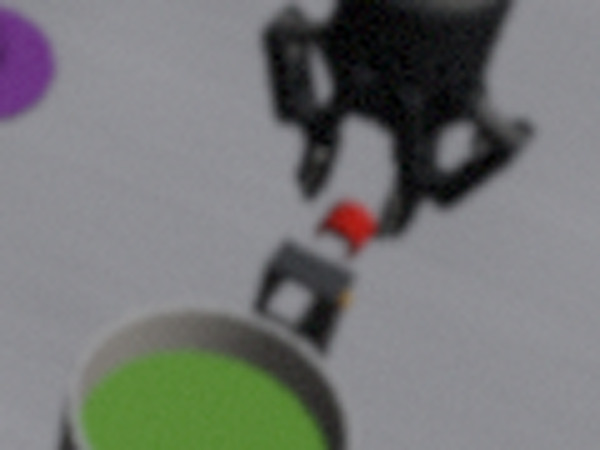

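Crop: the fingers straddle the red knob at crop (348,225), with tips at (310,190) and (395,230). Closing on it.

Request:
{"name": "servo_tool", "arguments": {"increments": [[[2,0,-0.1,0.1,0],[2,0,-0.1,0.1,0],[2,0,-0.1,0.1,0],[2,0,-0.1,0.1,0]]], "newtons": 40}}

```text
t: 3.55
tool_pos: [0.5225, 0.2364, 0.0814]
tool_rot: [3.125, -0.319, -0.0]
contact_force: [-0.3, 0.1, -0.1]
opening: 0.0197
grip_force: 0.0
```

```bash
python3 -c "
from h import *
to(.522,.2395,.0815)
c=cam('scene');b=(330,170,400,250);d=cam('top');b2=(110,165,180,245)
im=np.hstack([cv2.resize(k['img'][q[1]:q[3],q[0]:q[2]],None,fx=5.6,fy=5.6,interpolation=cv2.INTER_CUBIC) for k,q in((c,b),(d,b2))])
p=ctrl.get_obs()['tool_pos'];print(proj(c,p),proj(d,p))
cv2.imwrite('pics/k2.png',im[:,:,::-1])"
```

```text
t 3.55 pos [0.5225 0.2364 0.0814] yaw -11.64 q [0.3  0.06 1.85 0.   1.23 2.07] F [-0.3  0.1 -0.1] open 0.0197 g 0.0
shift cm [-0.11 -0.3  -0.01] tilt [-0. -0. -1.]
[368.06048041 214.9543004 ] [144.10514309 208.47099021]
```

View pics/k2.png

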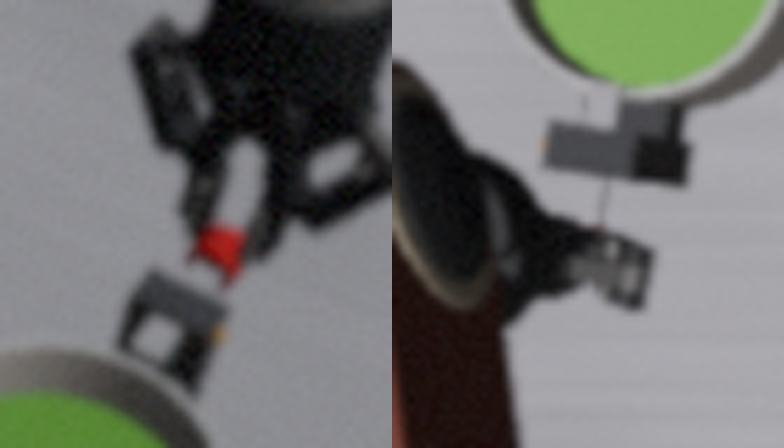

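The knob seems flanked by the pads, but there's no grip force and the opening stopped at the commanded value. I'll close further to see whether they meet it.

Request:
{"name": "servo_tool", "arguments": {"increments": [[[0.8,0,0,0,0],[0.8,0,0,0,0],[0.8,0,0,0,0]]], "newtons": 40}}

```text
t: 3.95
tool_pos: [0.5232, 0.2364, 0.083]
tool_rot: [-3.125, 0.318, -0.002]
contact_force: [-2.2, -0.8, 5.1]
opening: 0.008
grip_force: 3.5
```

```bash
python3 -c "
from h import *
to(.522,.2395,.0815)
c=cam('scene');b=(330,170,400,250);d=cam('top')
h=cv2.cvtColor(c['img'],cv2.COLOR_RGB2HSV);m=cv2.inRange(h,(0,150,80),(8,255,255))[195:235,350:395];y,x=np.nonzero(m);print(x.mean()+350,y.mean()+195,len(x),x.min()+350,x.max()+350,y.min()+195,y.max()+195)
im=cv2.resize(c['img'][170:250,330:400],None,fx=7,fy=7,interpolation=cv2.INTER_CUBIC)
cv2.imwrite('pics/k3.png',im[:,:,::-1])"
```

```text
t 3.95 pos [0.5232 0.2364 0.083 ] yaw -11.63 q [ 0.3   0.06  1.85 -0.    1.24  2.07] F [-2.2 -0.8  5.1] open 0.008 g 3.5
shift cm [-0.18 -0.28  0.15] tilt [ 0.001  0.    -1.   ]
368.82142857142856 214.14285714285714 28 366 372 211 218
```

View pics/k3.png

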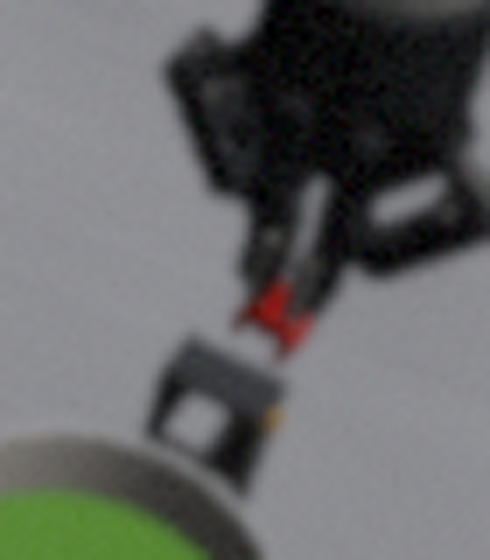

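Fz is +5 N with the pads nearly shut, so the tips are resting on top of the knob: the real tips are higher than I assumed. I'll open and check the tip position.

Request:
{"name": "servo_tool", "arguments": {"increments": [[[4.5,0,0,-0.5,0],[4.5,0,0,-0.5,0],[4.5,0,0,-0.5,0],[4.5,0,0,-0.5,0]]]}}

```text
t: 4.45
tool_pos: [0.5223, 0.2363, 0.0862]
tool_rot: [3.125, -0.319, -0.001]
contact_force: [-0.1, -0.7, -1.1]
opening: 0.0451
grip_force: 0.0
```

Request:
{"name": "servo_tool", "arguments": {"increments": [[[4.5,0,0,0.8,0],[4.5,0,0,1.8,0],[4.5,0,0,1.8,0],[4.5,0,0,1.8,0]]]}}

```text
t: 4.85
tool_pos: [0.5219, 0.2361, 0.0674]
tool_rot: [3.125, -0.319, -0.003]
contact_force: [0.4, 0.9, -0.3]
opening: 0.0452
grip_force: 0.0
```

```bash
python3 -c "
from h import *
to(.522,.2395,.0815)
c=cam('scene');d=cam('top')
for z in(.0945,.085,.07):print(at(c,371.4,211.7,z))
im=np.hstack([cv2.resize(k['img'][q[1]:q[3],q[0]:q[2]],None,fx=5.6,fy=5.6,interpolation=cv2.INTER_CUBIC) for k,q in((c,(330,170,400,250)),(d,(110,165,180,245)))])
cv2.imwrite('pics/k4.png',im[:,:,::-1])"
```

```text
t 4.85 pos [0.5219 0.2361 0.0674] yaw -11.64 q [0.3  0.08 1.86 0.   1.21 2.07] F [ 0.4  0.9 -0.3] open 0.0452 g 0.0
shift cm [-0.06 -0.33 -1.41] tilt [-0.002 -0.001 -1.   ]
[0.51963119 0.24135316 0.0945    ]
[0.51055967 0.24078061 0.085     ]
[0.49623622 0.2398766  0.07      ]
```

View pics/k4.png

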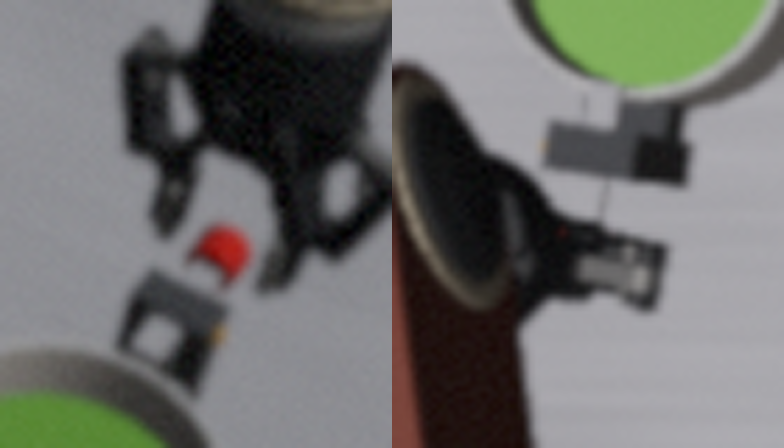

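Consistent reading: the fingertips sit about 3 cm higher than the nominal reported pose implies. Contact at knob-top height and the camera ray agree, giving tip z ≈ reported z + 1 cm. I go lower and probe the grip.

Request:
{"name": "servo_tool", "arguments": {"increments": [[[5,0,-0.25,0.6,0],[5,0,-0.25,1.2,0],[5,0,-0.25,1.7,0],[5,0,-0.25,1.7,0]]]}}

```text
t: 5.35
tool_pos: [0.5221, 0.2385, 0.0501]
tool_rot: [3.124, -0.318, -0.003]
contact_force: [-0.9, 0.4, 0.1]
opening: 0.0499
grip_force: 0.0
```

Request:
{"name": "servo_tool", "arguments": {"increments": [[[2,0,0,0,0],[2,0,0,0,0],[2,0,0,0,0],[2,0,0,0,0],[2,0,0,0,0]]], "newtons": 20}}

```text
t: 5.85
tool_pos: [0.5225, 0.2365, 0.0517]
tool_rot: [3.12, -0.316, -0.003]
contact_force: [-2.7, -8.1, 4.8]
opening: 0.0256
grip_force: 19.8
```

Gripped: the opening of 25.6 mm matches the knob diameter. So real z ≈ reported + 30 mm and real y ≈ reported + 3 mm. Now I pull outward (tool -x).

Request:
{"name": "servo_tool", "arguments": {"increments": [[[2,0,0.2,0,0],[2,0,0.2,0,0],[2,-0.5,0.2,0,0],[2,-1,0.2,0,0],[2,-1.5,0.2,0,0]]], "newtons": 60}}

```text
t: 6.35
tool_pos: [0.509, 0.2384, 0.0519]
tool_rot: [3.122, -0.317, 0.005]
contact_force: [0.2, -8.7, 2.7]
opening: 0.0241
grip_force: 59.4
```

Request:
{"name": "servo_tool", "arguments": {"increments": [[[2,-0.5,0,0,0],[2,-1,0,0,0],[2,-1.4,0,0,0],[2,-1.4,0,0,0]]]}}

```text
t: 6.75
tool_pos: [0.4948, 0.2408, 0.0519]
tool_rot: [3.121, -0.316, 0.004]
contact_force: [2.0, -9.8, 2.4]
opening: 0.0243
grip_force: 59.4
```

Request:
{"name": "servo_tool", "arguments": {"increments": [[[2,-0.2,0.2,0,0],[2,-0.4,0.3,0,0],[2,-0.4,0.3,0,0]]]}}

```text
t: 7.05
tool_pos: [0.495, 0.2407, 0.0521]
tool_rot: [-3.123, 0.317, -0.023]
contact_force: [19.7, 0.2, -13.7]
opening: 0.0246
grip_force: 60.0
```

Request:
{"name": "servo_tool", "arguments": {"increments": [[[4.5,0.2,0,0,0],[4.5,0.2,0,0,0],[4.5,0.2,0,0,0]]]}}

```text
t: 7.35
tool_pos: [0.4914, 0.2405, 0.0515]
tool_rot: [-3.125, 0.319, 0.0]
contact_force: [-0.5, 0.5, 0.2]
opening: 0.0448
grip_force: 0.0
```

Request:
{"name": "servo_tool", "arguments": {"increments": [[[5,0,0,-3,0],[5,0,0,-7,0],[5,0,0,-12,0],[5,0,0,-17,0],[5,0,0,-17,0]]]}}

```text
t: 7.85
tool_pos: [0.4957, 0.2419, 0.2314]
tool_rot: [-3.118, 0.318, -0.023]
contact_force: [-0.0, 0.7, 0.6]
opening: 0.05
grip_force: 0.0
```

```bash
python3 -c "
from h import *
to(.5904,-.220,.20)
c=cam('scene')
h=cv2.cvtColor(c['img'],cv2.COLOR_RGB2HSV);m=cv2.inRange(h,(0,150,80),(8,255,255))[185:235,350:400];y,x=np.nonzero(m);u,v=x.mean()+350,y.mean()+185
print(u,v,len(x),at(c,u,v,.0855))"
```

```text
t 7.85 pos [0.4957 0.2419 0.2314] yaw -11.63 q [ 0.32 -0.14  1.78  0.    1.48  2.09] F [-0.   0.7  0.6] open 0.05 g 0.0
shift cm [18.55 43.36  3.03] tilt [ 0.015  0.006 -1.   ]
374.5897435897436 207.97435897435898 39 [0.49404932 0.24425548 0.0855    ]
```

The knob is fully out: the camera shows it at (0.494, 0.244), and the tool felt the stop. Now to the lids.

Request:
{"name": "servo_tool", "arguments": {"increments": [[[8.5,1.8,4.2,0,0],[8.5,3.6,8.4,0,0],[8.5,5.4,12.6,0,0],[8.5,7.2,16.8,0,0],[8.5,9,21,0,0]]]}}

```text
t: 8.4
tool_pos: [0.5365, 0.015, 0.2195]
tool_rot: [-3.125, 0.318, 0.004]
contact_force: [0.8, 0.5, 0.3]
opening: 0.0851
grip_force: 0.0
```

Request:
{"name": "servo_tool", "arguments": {"increments": [[[8.5,1.8,4.2,0,0],[8.5,3.6,8.4,0,0],[8.5,5.4,12.6,0,0],[8.5,7.2,16.8,0,0],[8.5,9.5,22.2,0,0]]]}}

```text
t: 8.9
tool_pos: [0.5833, -0.2126, 0.2192]
tool_rot: [-3.124, 0.318, 0.004]
contact_force: [0.3, 0.2, -0.6]
opening: 0.0851
grip_force: 0.0
```

Request:
{"name": "servo_tool", "arguments": {"increments": [[[8.5,0,0,3,0],[8.5,0,0,7,0],[8.5,0,0,9,0],[8.5,0,0,9,0]]]}}

```text
t: 9.3
tool_pos: [0.5802, -0.2098, 0.1246]
tool_rot: [-3.121, 0.319, 0.017]
contact_force: [-0.6, 1.3, -0.5]
opening: 0.085
grip_force: 0.0
```

```bash
python3 -c "
from h import *
to(.5902,-.2205,.057)
c=cam('scene');save(c,'s1.png',(160,110,270,220),5.4)
p=ctrl.get_obs()['tool_pos'];print(proj(c,p),proj(c,p+[0,.0035,.03]),proj(c,p+[0,.0035,.011]),'stem',proj(c,[.5904,-.217,.088]))"
```

```text
t 9.3 pos [ 0.5802 -0.2098  0.1246] yaw -11.66 q [-0.47  0.12  1.71  0.    1.33  1.31] F [-0.6  1.3 -0.5] open 0.085 g 0.0
shift cm [1.27 0.87 6.75] tilt [-0.01   0.006 -1.   ]
[213.84538716 159.81071203] [213.84985357 152.14834515] [214.48247393 157.28793197] stem [211.68855589 170.94171545]
```

View pics/s1.png

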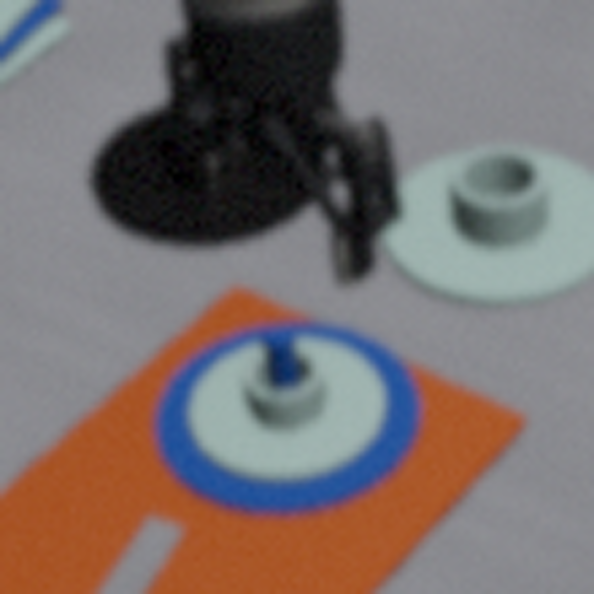

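The stem top is at about (212,173) px, where predicted, and the fingertip agrees with the offset estimate. I descend in two steps.

Request:
{"name": "servo_tool", "arguments": {"increments": [[[8.5,1,0.8,2,0],[8.5,1,0.8,4,0],[8.5,1,0.8,6,0],[8.5,1,0.8,6.8,0],[8.5,1,0.8,6.8,0]]]}}

```text
t: 9.85
tool_pos: [0.5919, -0.2212, 0.0632]
tool_rot: [-3.125, 0.318, 0.002]
contact_force: [-0.5, 0.3, 0.5]
opening: 0.0849
grip_force: 0.0
```

Request:
{"name": "servo_tool", "arguments": {"increments": [[[5,0,0,0,0],[5,0,0,0,0],[4,0,0,0,0],[4,0,0,0,0]]]}}

```text
t: 10.25
tool_pos: [0.5926, -0.2218, 0.0644]
tool_rot: [3.125, -0.318, 0.002]
contact_force: [0.9, -0.3, -0.3]
opening: 0.0401
grip_force: 0.0
```

```bash
python3 -c "
from h import *
to(.5902,-.2205,.057)"
```

```text
t 10.25 pos [ 0.5926 -0.2218  0.0644] yaw -11.64 q [-0.48  0.21  1.71  0.    1.22  1.3 ] F [ 0.9 -0.3 -0.3] open 0.0401 g 0.0
shift cm [-0.27 -0.08  0.74] tilt [ 0.001 -0.001 -1.   ]
```

Request:
{"name": "servo_tool", "arguments": {"increments": [[[4,-0.2,0,0.4,0],[4,-0.2,0,0.7,0],[4,-0.2,0,0.7,0]]]}}

```text
t: 10.55
tool_pos: [0.5895, -0.2209, 0.0555]
tool_rot: [-3.125, 0.319, 0.002]
contact_force: [0.1, 0.6, -0.4]
opening: 0.0402
grip_force: 0.0
```

Request:
{"name": "servo_tool", "arguments": {"increments": [[[1,0,0,0,0],[1,0,0,0,0],[1,0,0,0,0],[1,0,0,0,0],[1,0,0,0,0]]], "newtons": 20}}

```text
t: 11.05
tool_pos: [0.5903, -0.2211, 0.0564]
tool_rot: [-3.125, 0.319, -0.0]
contact_force: [1.1, -0.1, -0.8]
opening: 0.017
grip_force: 21.2
```

Stem gripped, at about 17–18 mm with no side force. Lifting.

Request:
{"name": "servo_tool", "arguments": {"increments": [[[1,0,0,0,0],[1,0,0,0,0],[1,0,0,-0.5,0],[1,0,0,-1.5,0],[1,0,0,-3,0]]], "newtons": 60}}

```text
t: 11.55
tool_pos: [0.5893, -0.2208, 0.0861]
tool_rot: [-3.125, 0.319, 0.004]
contact_force: [-0.3, -0.3, -3.2]
opening: 0.0157
grip_force: 58.7
```

Request:
{"name": "servo_tool", "arguments": {"increments": [[[1,0,0,-2,0],[1,0,0,-4.5,0],[1,0,0,-7.5,0],[1,0,0,-10,0],[1,0,0,-11.5,0]]]}}

```text
t: 12.05
tool_pos: [0.5914, -0.2218, 0.206]
tool_rot: [3.123, -0.318, 0.008]
contact_force: [0.1, -0.1, -1.4]
opening: 0.0159
grip_force: 58.6
```

```bash
python3 -c "
from h import *
to(.6569,.2079,.20)"
```

```text
t 12.05 pos [ 0.5914 -0.2218  0.206 ] yaw -11.64 q [-0.48  0.07  1.62 -0.    1.45  1.3 ] F [ 0.1 -0.1 -1.4] open 0.0159 g 58.6
shift cm [ -2.26 -43.41   0.52] tilt [ 0.005 -0.003 -1.   ]
```

Request:
{"name": "servo_tool", "arguments": {"increments": [[[1,-0.1,-0.8,0,0],[1,-0.2,-2.4,0,0],[1,-0.3,-4.8,0,0],[1,-0.4,-7.6,0,0],[1,-0.5,-10.4,0,0]]]}}

```text
t: 12.55
tool_pos: [0.605, -0.1157, 0.1986]
tool_rot: [-3.124, 0.318, 0.007]
contact_force: [0.7, -0.4, -3.8]
opening: 0.0156
grip_force: 58.7
```

Request:
{"name": "servo_tool", "arguments": {"increments": [[[1,-0.2,-3,0,0],[1,-0.3,-6,0,0],[1,-0.5,-9,0,0],[1,-0.6,-12,0,0],[1,-0.8,-15,0,0]]]}}

```text
t: 13.05
tool_pos: [0.6271, 0.0329, 0.1986]
tool_rot: [-3.125, 0.317, 0.007]
contact_force: [-0.2, -0.3, -2.6]
opening: 0.016
grip_force: 58.7
```

Request:
{"name": "servo_tool", "arguments": {"increments": [[[1,-0.2,-3,0,0],[1,-0.3,-6,0,0],[1,-0.5,-9,0,0],[1,-0.6,-11.8,0,0],[1,-0.7,-14,0,0]]]}}

```text
t: 13.55
tool_pos: [0.6482, 0.1717, 0.1985]
tool_rot: [3.125, -0.316, -0.008]
contact_force: [0.5, -0.2, -2.6]
opening: 0.0157
grip_force: 58.7
```

Request:
{"name": "servo_tool", "arguments": {"increments": [[[1,0,-1.6,0,0],[1,-0.1,-2.8,0,0],[1,-0.1,-3.6,0,0],[1,-0.1,-4,0,0],[1,-0.1,-4,0,0]]]}}

```text
t: 14.05
tool_pos: [0.6573, 0.208, 0.2014]
tool_rot: [3.125, -0.319, -0.0]
contact_force: [0.5, -0.3, -2.6]
opening: 0.0159
grip_force: 58.7
```

```bash
python3 -c "
from h import *
to(.6569,.2079,.1165)
to(.6569,.2079,.1165)
c=cam('scene')
h=cv2.cvtColor(c['img'],cv2.COLOR_RGB2HSV);m=cv2.inRange(h,(100,150,60),(125,255,255))
m[:,:280]=0
n,l,st,ce=cv2.connectedComponentsWithStats(m)
for i in range(1,n):
  if st[i,4]>20: print(st[i])
o=ctrl.get_obs()['tool_pos']; zf=o[2]-.0565+.028
C=o[:2]+[0,.004]
t=np.linspace(0,2*np.pi,200)
for z in(zf,zf-.006):
  P=np.array([proj(c,[C[0]+.076*np.cos(x),C[1]+.076*np.sin(x),z]) for x in t]);print(P.min(0),P.max(0))"
```

```text
t 14.05 pos [0.6573 0.208  0.2014] yaw -11.65 q [ 0.2   0.21  1.47 -0.    1.46  1.97] F [ 0.5 -0.3 -2.6] open 0.0159 g 58.7
shift cm [-0.03  0.02  8.49] tilt [-0. -0. -1.]
t 14.05 pos [0.6573 0.208  0.2014] yaw -11.65 q [ 0.2   0.21  1.47 -0.    1.46  1.97] F [ 0.5 -0.3 -2.6] open 0.0159 g 58.7
shift cm [-0.03  0.02  8.49] tilt [-0. -0. -1.]
[314 202  67  52 955]
[347 203  10  18  93]
[313.56919058 199.46477365] [382.91725706 253.04451152]
[313.27945509 201.16005218] [382.23303763 254.66951381]
```

The lid's image outline matches the prediction within about 1 px and it's over the crock. It should seat at reported z ≈ 0.1045, so I lower it slowly.

Request:
{"name": "servo_tool", "arguments": {"increments": [[[1,0,0,1.5,0],[1,0,0,3.5,0],[1,0,0,5.5,0],[1,0,0,7,0],[1,0,0,7.8,0]]]}}

```text
t: 14.6
tool_pos: [0.6559, 0.2073, 0.1205]
tool_rot: [3.124, -0.32, -0.006]
contact_force: [0.3, 1.3, -3.6]
opening: 0.0155
grip_force: 58.7
```

Request:
{"name": "servo_tool", "arguments": {"increments": [[[1,0,0,0.2,0],[1,0,0,0.4,0],[1,0,0,0.6,0],[1,0,0,0.8,0],[1,0,0,0.9,0]]]}}

```text
t: 15.1
tool_pos: [0.6575, 0.2082, 0.115]
tool_rot: [-3.125, 0.318, -0.001]
contact_force: [0.7, 0.0, -2.1]
opening: 0.0157
grip_force: 58.7
```

Request:
{"name": "servo_tool", "arguments": {"increments": [[[1,0,0,0.1,0],[1,0,0,0.2,0],[1,0,0,0.3,0],[1,0,0,0.4,0],[1,0,0,0.5,0]]]}}

```text
t: 15.6
tool_pos: [0.658, 0.209, 0.1115]
tool_rot: [-3.124, 0.318, -0.003]
contact_force: [-2.0, 3.3, 7.2]
opening: 0.0157
grip_force: 59.9
```

Contact is 5–7 mm early, so the chamfer is on the rim; the side force points to -x/+y. I ease up, shift that way and lower again.

Request:
{"name": "servo_tool", "arguments": {"increments": [[[1,0,0,-0.3,0],[1,-0.2,-0.25,-0.3,0],[1,-0.2,-0.25,-0.3,0],[1,-0.2,-0.25,-0.1,0],[1,-0.2,-0.25,0,0]]]}}

```text
t: 16.1
tool_pos: [0.6561, 0.2111, 0.1097]
tool_rot: [-3.125, 0.319, -0.001]
contact_force: [0.4, 1.2, 0.8]
opening: 0.0157
grip_force: 59.1
```

Request:
{"name": "servo_tool", "arguments": {"increments": [[[1,0,0,0.1,0],[1,0,0,0.1,0],[1,0,0,0.2,0],[1,0,0,0.2,0]]]}}

```text
t: 16.5
tool_pos: [0.6562, 0.2113, 0.1076]
tool_rot: [-3.124, 0.318, -0.002]
contact_force: [2.7, 2.1, -1.2]
opening: 0.0158
grip_force: 59.0
```

```bash
python3 -c "
from h import *
to(.6569,.2079,.1045);print(np.round(ctrl.get_obs()['wrist_torque'],2))"
```

```text
t 16.5 pos [0.6562 0.2113 0.1076] yaw -11.64 q [0.2  0.29 1.55 0.   1.31 1.98] F [ 2.7  2.1 -1.2] open 0.0158 g 59.0
shift cm [0.14 0.32 0.31] tilt [ 0.001  0.001 -1.   ]
[ 0.49 -0.5   0.04]
```

Request:
{"name": "servo_tool", "arguments": {"increments": [[[1,0.1,-0.15,0,0],[1,0.1,-0.15,0.1,0],[1,0.1,-0.15,0.2,0],[1,0.1,-0.15,0.3,0],[1,0.1,-0.15,0.3,0]]]}}

```text
t: 17.0
tool_pos: [0.6566, 0.212, 0.1046]
tool_rot: [3.125, -0.319, -0.002]
contact_force: [-2.4, -0.0, 0.9]
opening: 0.0155
grip_force: 59.2
```

Request:
{"name": "servo_tool", "arguments": {"increments": [[[1,0,0,0.1,0],[1,0,0,0.1,0],[1,0,0,0.2,0],[1,0,0,0.2,0]]]}}

```text
t: 17.4
tool_pos: [0.6568, 0.212, 0.1046]
tool_rot: [3.125, -0.318, -0.001]
contact_force: [-7.3, -2.6, 8.8]
opening: 0.0163
grip_force: 60.0
```

Seated: it stopped at z = 0.1046 as predicted. I relax, release and rise.

Request:
{"name": "servo_tool", "arguments": {"increments": [[[1,0,0,-0.2,0],[1,0,0,-0.2,0],[3.5,0,0,-0.2,0],[4,0,0,-0.2,0],[4,0,0,-0.2,0]]]}}

```text
t: 17.9
tool_pos: [0.6572, 0.2122, 0.1044]
tool_rot: [-3.125, 0.319, -0.0]
contact_force: [-0.0, -0.7, -0.5]
opening: 0.0398
grip_force: 0.0
```

Request:
{"name": "servo_tool", "arguments": {"increments": [[[4,0,0,-1,0],[4,0,0,-3,0],[4,0,0,-5.5,0],[4,0,0,-7,0],[4,0,0,-7,0]]]}}

```text
t: 18.4
tool_pos: [0.6591, 0.2127, 0.1789]
tool_rot: [-3.123, 0.318, -0.01]
contact_force: [0.7, -1.2, 0.7]
opening: 0.0399
grip_force: 0.0
```

```bash
python3 -c "
from h import *
to(.495,.2407,.0515)
c=cam('scene');save(c,'p1.png',(290,180,400,290),5.4)"
```

```text
t 18.4 pos [0.6591 0.2127 0.1789] yaw -11.64 q [ 0.2   0.23  1.49 -0.    1.42  1.98] F [ 0.7 -1.2  0.7] open 0.0399 g 0.0
shift cm [-16.72   0.6   12.63] tilt [ 0.007  0.001 -1.   ]
```

View pics/p1.png

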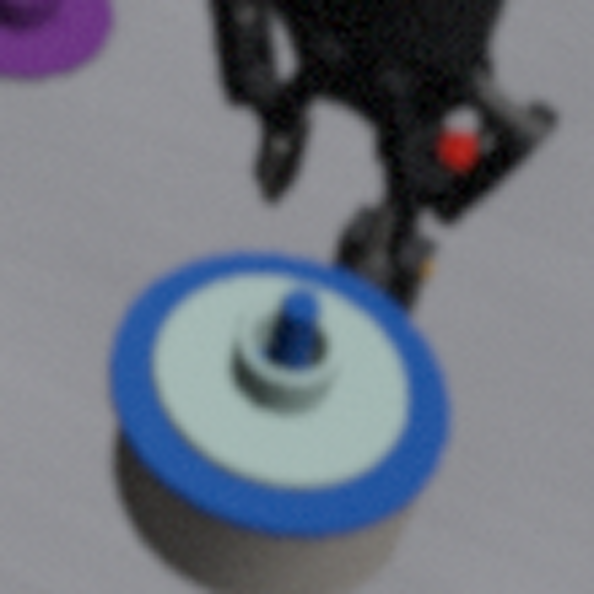

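The inner lid sits flat on the rim with the outer lid on it, and the knob is out at crop (460,150). Now to the knob.

Request:
{"name": "servo_tool", "arguments": {"increments": [[[5,-4,0.1,0,0],[5,-8,0.2,0,0],[5,-12,0.4,0,0],[5,-16.4,0.5,0,0],[5,-16.4,0.5,0,0]]]}}

```text
t: 18.95
tool_pos: [0.4895, 0.2406, 0.1709]
tool_rot: [3.124, -0.314, -0.011]
contact_force: [-0.0, 0.1, -0.7]
opening: 0.0496
grip_force: 0.0
```

Request:
{"name": "servo_tool", "arguments": {"increments": [[[5,0,0,4,0],[5,0,0,8,0],[5,0,0,11,0],[5,0,0,12.5,0],[5,0,0,12.5,0]]]}}

```text
t: 19.45
tool_pos: [0.4934, 0.2395, 0.0461]
tool_rot: [3.123, -0.319, -0.009]
contact_force: [-0.5, -0.0, 0.1]
opening: 0.0499
grip_force: 0.0
```

```bash
python3 -c "
from h import *
to(.495,.2407,.0515)"
```

```text
t 19.45 pos [0.4934 0.2395 0.0461] yaw -11.65 q [ 0.32  0.05  1.92 -0.    1.17  2.09] F [-0.5 -0.   0.1] open 0.0499 g 0.0
shift cm [ 0.13 -0.15 -0.54] tilt [-0.006 -0.002 -1.   ]
```

Close on the knob and push inward (tool +x).

Request:
{"name": "servo_tool", "arguments": {"increments": [[[2,0,0,0,0],[2,0,0,0,0],[2,0,0,0,0],[2,0,0,0,0]]], "newtons": 60}}

```text
t: 19.85
tool_pos: [0.4969, 0.2404, 0.0516]
tool_rot: [-3.125, 0.317, -0.005]
contact_force: [-0.0, -3.9, 5.7]
opening: 0.024
grip_force: 59.1
```

Request:
{"name": "servo_tool", "arguments": {"increments": [[[2,0.5,0,0,0],[2,1,0,0,0],[2,1.5,0,0,0],[2,2,0,0,0],[2,2.4,0,0,0]]]}}

```text
t: 20.35
tool_pos: [0.5216, 0.2365, 0.0517]
tool_rot: [-3.123, 0.318, -0.009]
contact_force: [2.9, 2.1, 4.5]
opening: 0.0247
grip_force: 59.2
```

Request:
{"name": "servo_tool", "arguments": {"increments": [[[2,0.3,0,0,0],[2,0.5,0,0,0],[2,0.6,0,0,0],[2,0.6,0,0,0]]]}}

```text
t: 20.75
tool_pos: [0.5245, 0.236, 0.0516]
tool_rot: [-3.123, 0.318, 0.003]
contact_force: [-5.7, 3.2, 12.5]
opening: 0.0246
grip_force: 59.8
```

Request:
{"name": "servo_tool", "arguments": {"increments": [[[2,0.2,0,0,0],[2,0.3,0,0,0],[2,0.3,0,0,0]]]}}

```text
t: 21.05
tool_pos: [0.5244, 0.236, 0.0515]
tool_rot: [-3.123, 0.318, 0.015]
contact_force: [-17.3, 3.3, 20.1]
opening: 0.0243
grip_force: 60.3
```

Request:
{"name": "servo_tool", "arguments": {"increments": [[[4.5,-0.4,0,0,0],[5,-0.4,0,0,0],[5,-0.4,0,0,0]]]}}

```text
t: 21.35
tool_pos: [0.5231, 0.2343, 0.0486]
tool_rot: [3.125, -0.319, -0.003]
contact_force: [-0.1, 0.3, -0.1]
opening: 0.0497
grip_force: 0.0
```

Request:
{"name": "servo_tool", "arguments": {"increments": [[[5,0,0,-3,0],[5,0,0,-7,0],[5,0,0,-11,0],[5,0,0,-14,0],[5,0,0,-14,0]]]}}

```text
t: 21.85
tool_pos: [0.5269, 0.2353, 0.1954]
tool_rot: [-3.121, 0.319, -0.014]
contact_force: [0.5, 0.7, 0.2]
opening: 0.05
grip_force: 0.0
```

```bash
python3 -c "
from h import *
to(.657,.212,.076)
c=cam('scene')
h=cv2.cvtColor(c['img'],cv2.COLOR_RGB2HSV);m=cv2.inRange(h,(0,150,80),(8,255,255))[185:235,350:400];y,x=np.nonzero(m);u,v=x.mean()+350,y.mean()+185
print(u,v,len(x),at(c,u,v,.0855))
def ext(lo,hi,nm):
  m=cv2.inRange(h,lo,hi);m[:,:290]=0;m[:,400:]=0;m[:190]=0;m[300:]=0
  n,l,st,ce=cv2.connectedComponentsWithStats(m);i=1+st[1:,4].argmax();print(nm,st[i])
ext((100,150,60),(125,255,255),'blue');ext((70,15,120),(100,80,255),'pale')
t=np.linspace(0,6.283,200)
for r,zs in((.076,(.070,.076)),(.056,(.082,))):
  P=np.array([proj(c,[.657+r*np.cos(a),.212+.004+r*np.sin(a),z]) for a in t for z in zs]);print(r,P.min(0),P.max(0))
"
```

```text
t 21.85 pos [0.5269 0.2353 0.1954] yaw -11.68 q [ 0.29 -0.05  1.76  0.    1.42  2.07] F [0.5 0.7 0.2] open 0.05 g 0.0
shift cm [13.11 -0.3  12.05] tilt [ 0.009  0.003 -1.   ]
369.6341463414634 214.41463414634146 41 [0.52248912 0.23961145 0.0855    ]
blue [311 228  61  51 904]
pale [ 319  232   46   38 1142]
0.076 [310.68189407 225.47129164] [374.55638682 279.25678479]
0.056 [319.4640802  230.20629775] [366.54641892 268.84062864]
```

The knob is back at its home pixels and the lids are seated. Moving over the collar, gripper wide open.

Request:
{"name": "servo_tool", "arguments": {"increments": [[[8.5,4,0,0,0],[8.5,8,-0.1,0,0],[8.5,12,-0.2,0,0],[8.5,13.4,-0.3,0,0],[8.5,13.4,-0.3,0,0]]]}}

```text
t: 22.4
tool_pos: [0.6561, 0.2092, 0.186]
tool_rot: [3.124, -0.322, -0.007]
contact_force: [0.0, -0.7, -0.1]
opening: 0.0848
grip_force: 0.0
```

Request:
{"name": "servo_tool", "arguments": {"increments": [[[8.5,0,0,0,0],[8.5,0,0,0,0]]]}}

```text
t: 22.6
tool_pos: [0.6543, 0.2106, 0.1882]
tool_rot: [3.125, -0.318, -0.004]
contact_force: [-0.3, 0.7, 0.2]
opening: 0.0853
grip_force: 0.0
```

```bash
python3 -c "
from h import *
to(.657,.212,.076)"
```

```text
t 22.6 pos [0.6543 0.2106 0.1882] yaw -11.62 q [0.2  0.22 1.49 0.   1.44 1.98] F [-0.3  0.7  0.2] open 0.0853 g 0.0
shift cm [ 0.26 -0.2  11.22] tilt [-0.002 -0.    -1.   ]
```

Request:
{"name": "servo_tool", "arguments": {"increments": [[[8.5,0.2,-0.2,3,0],[8.5,0.2,-0.2,6,0],[8.5,0.2,-0.2,8.5,0],[8.5,0.2,-0.2,10.3,0],[8.5,0.2,-0.2,10.8,0]]]}}

```text
t: 23.1
tool_pos: [0.6557, 0.212, 0.0786]
tool_rot: [3.124, -0.318, -0.007]
contact_force: [-0.0, -0.4, -1.0]
opening: 0.0849
grip_force: 0.0
```

Request:
{"name": "servo_tool", "arguments": {"increments": [[[6.5,0,0,0,0],[6,0,0,0,0],[6,0,0,0,0]]]}}

```text
t: 23.4
tool_pos: [0.6593, 0.2123, 0.0837]
tool_rot: [-3.124, 0.318, -0.005]
contact_force: [0.1, 0.8, 0.0]
opening: 0.0602
grip_force: 0.0
```

```bash
python3 -c "
from h import *
to(.657,.212,.075)"
```

```text
t 23.4 pos [0.6593 0.2123 0.0837] yaw -11.64 q [0.2  0.32 1.55 0.   1.27 1.98] F [0.1 0.8 0. ] open 0.0602 g 0.0
shift cm [-0.22  0.08  0.87] tilt [ 0.003  0.001 -1.   ]
```

Request:
{"name": "servo_tool", "arguments": {"increments": [[[6,0,0,0.3,0],[6,0,0,0.6,0],[6,0,0,0.6,0],[6,0,0,0.6,0]]]}}

```text
t: 23.8
tool_pos: [0.6579, 0.212, 0.0752]
tool_rot: [3.125, -0.319, -0.001]
contact_force: [-0.3, -0.1, -0.7]
opening: 0.0604
grip_force: 0.0
```

Request:
{"name": "servo_tool", "arguments": {"increments": [[[4,0,0,0,0],[4,0,0,0,0],[4,0,0,0,0],[4,0,0,0,0]]], "newtons": 20}}

```text
t: 24.2
tool_pos: [0.6582, 0.212, 0.0757]
tool_rot: [-3.125, 0.319, -0.001]
contact_force: [0.5, 0.0, -0.0]
opening: 0.045
grip_force: 20.8
```

Collar gripped at 45 mm with no vertical force. I firm up the grip and lift slowly.

Request:
{"name": "servo_tool", "arguments": {"increments": [[[4,0,0,0,0],[4,0,0,0,0],[4,0,0,-0.3,0],[4,0,0,-0.8,0],[4,0,0,-1.5,0]]], "newtons": 50}}

```text
t: 24.7
tool_pos: [0.6573, 0.2119, 0.0899]
tool_rot: [3.125, -0.319, -0.003]
contact_force: [0.4, 1.1, -1.8]
opening: 0.0436
grip_force: 51.0
```

Request:
{"name": "servo_tool", "arguments": {"increments": [[[4,0,0,-0.8,0],[4,0,0,-1.6,0],[4,0,0,-2.6,0],[4,0,0,-3.8,0],[4,0,0,-5,0]]]}}

```text
t: 25.2
tool_pos: [0.6581, 0.2121, 0.1418]
tool_rot: [-3.125, 0.319, -0.001]
contact_force: [0.6, 0.5, -1.6]
opening: 0.0441
grip_force: 51.0
```

Request:
{"name": "servo_tool", "arguments": {"increments": [[[4,0,0,-1.5,0],[4,0,0,-3.5,0],[4,0,0,-5.5,0],[4,0,0,-7.2,0],[4,0,0,-8.5,0]]]}}

```text
t: 25.7
tool_pos: [0.6585, 0.2121, 0.228]
tool_rot: [-3.125, 0.319, -0.003]
contact_force: [-0.4, 0.8, -1.6]
opening: 0.0438
grip_force: 51.0
```

Request:
{"name": "servo_tool", "arguments": {"increments": [[[4,0,0,0,0],[4,0,0,0,0],[4,0,0,0,0],[4,0,0,0,0],[4,0,0,0,0]]]}}

```text
t: 26.2
tool_pos: [0.6576, 0.2119, 0.2243]
tool_rot: [3.125, -0.319, -0.003]
contact_force: [-0.8, -0.5, -1.0]
opening: 0.0438
grip_force: 51.0
```

```bash
python3 -c "
from h import *
to(.657,.212,.226)
c=cam('scene');o=ctrl.get_obs()['tool_pos']
h=cv2.cvtColor(c['img'],cv2.COLOR_RGB2HSV)
def ext(lo,hi,nm):
  m=cv2.inRange(h,lo,hi);m[:,:290]=0;m[:,400:]=0;m[:130]=0;m[300:]=0
  n,l,st,ce=cv2.connectedComponentsWithStats(m)
  for i in range(1,n):
    if st[i,4]>60:print(nm,st[i])
ext((100,150,60),(125,255,255),'blue');ext((70,15,120),(100,80,255),'pale')
t=np.linspace(0,6.283,200)
for nm,r,x,y,z in(('inner',.076,.657,.216,(.07,.076)),('outer lifted',.056,.657,.216,(.082+o[2]-.0755,.076+o[2]-.0755))):
  P=np.array([proj(c,[x+r*np.cos(a),y+r*np.sin(a),q]) for a in t for q in z]);print(nm,P.min(0),P.max(0))
"
```

```text
t 26.2 pos [0.6576 0.2119 0.2243] yaw -11.64 q [ 0.2   0.2   1.44 -0.    1.5   1.98] F [-0.8 -0.5 -1. ] open 0.0438 g 51.0
shift cm [-0.06  0.   -0.17] tilt [-0.002 -0.    -1.   ]
blue [ 311  227   61   52 2450]
pale [ 326  189   56   43 1285]
inner [310.68189407 225.47129164] [374.55638682 279.25678479]
outer lifted [327.59812639 188.99175596] [382.16403739 230.7893468 ]
```

The outer lid is up about 15 cm and its outline matches a level disc. The inner lid is still seated and the force equals the outer lid's weight. Handing in.

```bash
python3 -c "
from station import ctrl
print(ctrl.finish_job())"
```

```text
the job is handed in; nothing more can be done
None
```

The job is done and handed in at about 26 s: the inner lid is seated on the crock, the red knob is pushed home over its edge, and the arm is holding the outer lid level and still about 15 cm up. I did not re-check the spreader, shaker and box by camera at the end, but no move went near them.

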